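# Flick the sign turntable and brake it on its mark

## Robot

A 7-joint arm with a two-finger parallel gripper is mounted at the origin on the work surface. World frame = base frame: x ahead of the robot, y to its left, z up, the work surface at z = 0. Lengths are in mm, angles in rad, forces in N, time in s.
With the tool pointing down it reaches from about 425 to 875 mm from the base axis. Payload 8.4 kg.
Tool frame: the origin (TCP) lies midway between the tips of the shut fingers; the grasp point (between the pads) lies 19 mm behind it; z points along the fingers, y is the line along which they close (so a half turn about z gives the same grasp; the last joint's range is limited). The gripper opens to 85 mm and grips with 20 to 120 N. Pads are 22 mm wide; open, the fingers measure 114 mm over their backs; the gripper's body (76 mm by 85 mm) begins 54 mm behind the grasp point. The pads swing forward as they close: fully open they stand 13 mm farther back than shut.
Start: joints at [1.198, 0.333, 0.04, 1.465, -0.013, 1.343, -0.059], TCP at [175.733, -625.765, 231.308] pointing down, gripper open.
Joint ranges: [-2.58, 2.58], [-0.38, 2.09], [-1.3, 1.39], [0.25, 2.4], [-1.5, 4.64], [0.08, 2.09], [-2.65, 2.65]. Speed limits (rad/s): [2.22, 2.22, 2.79, 2.79, 3.14, 3.14, 3.14].

## Interface

Orientations are given as [roll, pitch, yaw] about the fixed x, y, z axes, in that order (R = Rz(yaw) Ry(pitch) Rx(roll)).
In Python, from plant import sense, capture, close_job, search_frame gives the robot as it stands. The module is installed in compiled form; this text tells all that it offers.
- The arm moves only by the tool step_arm, never from a script. Its argument "increments" is text: rows parted by semicolons, each of 7 numbers parted by spaces: the closure, from -1 (fully open) to 1 (shut), so that 0 is half open, then the shift along the tool's x, y, z in m, then the turn, a rotation vector about the tool's x, y, z in rad. A call has 1 to 8 rows; each row shifts and turns the commanded pose from where the row before left it, along the tool's axes as they then stand; what a row does not reach is not made up. A row lasts 1/10 s, in which the tool goes at most 50 mm and 8.59 degrees, less where a joint would pass 70% of its speed; a pose out of reach is approached as far as the arm can. A call with a gripper value outside its range is refused whole. The fingers move at their own pace and stop on an object; "force" is the grip in N (left out, the last holds). Time passes only in rows, so rows that do not move let the fingers close. It gives the time, the measured TCP pose, the force, the opening and the grip force at its end, in the units of the state.
- sense(): the state, without advancing time (a new reading comes with each control period).
- capture(name): name is "side" or "top"; returns a dict with "img" (400x640x3 uint8, red, green, blue), "vfov" (degrees; the focal length in pixels is half the picture's height over the tangent of half this angle, whatever the lens; pixels are square), "cx", "cy" (the principal point, pixels), "eye" and "rotation" of the camera in the world. Camera axes: x right, y down, z forward; pixel columns grow to the right and rows downward; lengths in mm; the calibration is good to about 2 mm. A picture is of the moment at which its call begins. There is no depth.
- close_job(): hands the job in; it is judged then, once.
Trained networks look in a picture, given as the dict that the camera call returned (one of the last four; its "shot" number tells which), for a name from the list of things; names that differ only in an ending like _2 or _b are one class to them, and where a whole thing is asked for, a point or a joint stands for the part that bears it (a point fixed in the world has none). Each returns a list of dicts, best first, with "score" (0 to 1); they miss things now and then, are a little off and sometimes report something else, mostly with a low value. They report only what shows in the picture. A call takes as long as a camera call.
- search_frame(picture, thing): "uv" ([column, row] in pixels, amid what is visible of it).
The state is a dict: "clock": time; "joints": joint angles; "qvel": joint speeds; "joint_efforts": joint torques, N m; "position": TCP position; "ee_rot": TCP orientation; "wrist_force": force on the tool from outside, world axes, zero at the start; "wrist_torque": the same for the moment, N m; "width": opening from 0.0 (shut) to 1.0 (fully open); "grasp_force": force on a finger pad.
Only numpy, scipy, OpenCV 4.12 (cv2) and the standard library are available. Lean on these libraries where they do the work, as an engineer would, in place of code of your own. Each camera call takes 0.05 s, during which the arm holds its last target. There are 200 camera calls.

## Task

Flick the sign painter's turntable round, in either direction, by knocking one of its three upright pegs with your closed fingers, so that it runs free, untouched, for a second or more at a turn every four seconds or faster. Then, while it is still clearly turning, brake it with a fingertip pressed on top of the round panel so that it comes to rest with the tongue on its rim lined up with the fixed pointer, rest the finger there for about half a second, and lift away. Get it right in one go: do not stop it with a finger anywhere else on its round, and do not catch it or push it into line by its pegs, tongue or rim. Grip nothing, and leave everything else on the table where it is.

Things in the scene. Friction and masses are not known exactly. Their poses are not given: they have to be found in the camera images.
- stand: fixed stand of the turntable: dark steel foot, 210 mm dia, screwed to the table. Origin on the table, on the wheel's vertical axis; its x axis points from the axis to the pointer (its yaw varies). The pointer's post stands 178 to 198 mm from the axis, 24 wide, top 76 mm above the table.
- pointer (a point): tip of the fixed pointer, a steel nose on the stand's post that points inward at the wheel; 156 mm from the axis, 70 mm above the table
- wheel (a joint): angle of the wheel, rad, without stops; grows counter-clockwise seen from above and counts on past whole turns. 0 (and every multiple of 2 pi) is the tongue exactly at the pointer. The wheel is an aluminium disc 250 mm dia, top 60 mm above the table, with inertia about 0.018 kg m2 (varies by a quarter). It coasts: from 2.5 rad/s it takes roughly 15 s to stop, slowing by about 0.1 rad/s2 plus 5 % of its speed per second.
- tongue (a point): tip of the tongue, the one pointed dark steel tab that sticks 25 mm out of the wheel's rim (28 mm wide); 150 mm from the axis, 60 mm above the table. When lined up, 6 mm from the pointer's tip.
- panel (a point): round painted plywood panel, 194 mm dia, 6 mm thick, fixed flat on the wheel and turning with it; its top is 66 mm above the table. This point is the centre of its top, on the axis. The place to press with the fingertip, inside the circle of the pegs (about 40 to 65 mm from the axis); Its enamel is smooth (friction about 0.3): at 1 rad/s, 8 N pressed 55 mm from the axis stops it in about 0.15 s.
- peg0 (a point): top centre of an upright round peg on the wheel, 12 mm dia, on a circle of 108 mm radius about the axis, 60 degrees counter-clockwise from the tongue as seen from above; it rises from 60 to 94 mm above the table (28 mm above the panel)
- peg1 (a point): top centre of an upright round peg on the wheel, 12 mm dia, on a circle of 108 mm radius about the axis, opposite (180 degrees) from the tongue as seen from above; it rises from 60 to 94 mm above the table (28 mm above the panel)
- peg2 (a point): top centre of an upright round peg on the wheel, 12 mm dia, on a circle of 108 mm radius about the axis, 60 degrees clockwise from the tongue as seen from above; it rises from 60 to 94 mm above the table (28 mm above the panel)
- tape_roll: bystander, loose: roll of masking tape lying flat, 90 dia x 25 mm; origin at its underside. Not to be moved.
- paint_jar: bystander, loose: closed paint jar, 64 dia x 85 high mm; origin at its underside. Not to be moved.
- water_mug: bystander, loose: mug, 72 dia x 85 high mm; origin at its underside. Not to be moved.
- ink_tin: bystander, loose: tin, 68 dia x 70 high mm; origin at its underside. Not to be moved.
- squeegee: bystander, loose: wooden squeegee lying flat, about 65 x 130 x 22 mm; origin at its underside. Not to be moved.
- brush: bystander, loose: paint brush lying flat, 200 long mm; origin at its underside. Not to be moved.
- scraper: bystander, loose: small scraper lying flat, about 155 long, 14 high mm; origin at its underside. Not to be moved.

How it is judged:
By the outcome, as a careful person would: the job done as asked, in the order asked, and still so for the second after the job is handed in, with the robot touching nothing.
It also fails if it takes over 58 s, if anything falls off the work surface, if the arm or the gripper's body presses on something with over 40 N, if the wrist force passes 120 N, or if a joint passes its speed limit or range.

## Working session

There is one attempt and no reset: what is moved stays moved. The work goes in short steps, Python scripts to look and compute and a tool call to move; the robot and the scene stay as the last step left them, time stands still between calls to the robot, and variables do not carry over. Pictures are saved under pics/ and viewed, at most 10 in all, crops included, and the job is handed in when it is done.

Besides the shell and the picture viewer there is one more tool, called after "Call:" by a JSON object that holds its "op" and its "data", one argument or row to a line. step_arm: Moves the arm, as the interface text tells. Its arguments: {"type":"object","properties":{"increments":{"type":"string"},"force":{"type":"number"}},"required":["increments"]}

```bash
mkdir -p pics; cat > h.py <<'E'
import numpy as np, cv2
from plant import sense, capture, close_job, search_frame
def K(p):
    f=p["img"].shape[0]/2/np.tan(np.radians(p["vfov"])/2); return f
def ray(p,uv):
    d=np.array([(uv[0]-p["cx"])/K(p),(uv[1]-p["cy"])/K(p),1.]); return np.array(p["rotation"])@d
def at(p,uv,z):
    d=ray(p,uv); e=np.array(p["eye"]); return e+d*(z-e[2])/d[2]
def proj(p,P):
    c=np.array(p["rotation"]).T@(np.array(P)-np.array(p["eye"])); return [p["cx"]+K(p)*c[0]/c[2],p["cy"]+K(p)*c[1]/c[2]]
def tri(ps,uvs):
    A=0;b=0
    for p,uv in zip(ps,uvs):
        d=ray(p,uv);d/=np.linalg.norm(d);M=np.eye(3)-np.outer(d,d);A=A+M;b=b+M@np.array(p["eye"])
    return np.linalg.solve(A,b)
def save(p,n): cv2.imwrite(n,p["img"][:,:,::-1])
E
python3 - <<'E'
from h import *
s=sense();print(s)
for n in("top","side"):
    p=capture(n);save(p,f"pics/{n}.png");print(n,p["vfov"],p["cx"],p["cy"],p["eye"],np.round(p["rotation"],3).tolist())
    for t in"stand pointer wheel tongue panel peg0 peg1 peg2 tape_roll paint_jar water_mug ink_tin squeegee brush scraper".split():
        print(t,[(np.round(d["uv"]).tolist(),round(d["score"],2)) for d in search_frame(p,t)[:3]])
E
```

```text
{'clock': 0.0, 'joints': array([ 1.19783069,  0.33390124,  0.03982927,  1.46630792, -0.01340182,
        1.34331849, -0.0585131 ]), 'qvel': array([-5.51200012e-05, -1.31422055e-04,  1.09735066e-04, -2.72144168e-04,
       -1.50129653e-03,  1.33554665e-04,  4.50734761e-04]), 'joint_efforts': array([-2.83860545e-04, -6.58556914e+01,  1.36523623e+00, -4.05560195e+01,
        1.67127274e-02,  1.25602313e-02, -3.34112428e-05]), 'position': array([ 175.6008612 , -625.33093701,  230.40897182]), 'ee_rot': array([-3.13992589e+00,  9.63769041e-05,  2.73776582e-01]), 'wrist_force': array([-0.88544942, -0.09758835, -0.454603  ]), 'wrist_torque': array([ 0.02014502, -0.02632881, -0.0025587 ]), 'grasp_force': 0.0, 'width': 1.0048327664262409}
top 55.05322573952528 312.42567476482253 191.65135395527926 [5.00964321e+02 1.20059688e+00 1.21527151e+03] [-3.072, -0.008, -1.55]
stand [([327.0, 185.0], 0.89), ([324.0, 190.0], 0.72)]
pointer [([325.0, 186.0], 0.69), ([459.0, 180.0], 0.2)]
wheel [([328.0, 187.0], 0.77)]
tongue [([329.0, 188.0], 0.59), ([370.0, 117.0], 0.24)]
panel [([321.0, 187.0], 0.72)]
p
[... 258 characters left out ...]
 [([159.0, 219.0], 0.8)]
brush [([458.0, 183.0], 0.78)]
scraper [([444.0, 266.0], 0.53)]
side 54.50183214387751 322.5430637250492 203.16660028107125 [-152.56240836  763.81695071  692.57444305] [-2.09, -0.019, -2.374]
stand [([323.0, 209.0], 0.93)]
pointer [([321.0, 209.0], 0.97)]
wheel [([326.0, 210.0], 0.9)]
tongue [([328.0, 208.0], 0.83)]
panel [([326.0, 207.0], 0.83)]
peg0 [([326.0, 208.0], 0.85)]
peg1 [([326.0, 208.0], 0.85)]
peg2 [([326.0, 208.0], 0.85)]
tape_roll []
paint_jar [([253.0, 223.0], 0.87)]
water_mug [([277.0, 242.0], 0.88)]
ink_tin [([348.0, 178.0], 0.8), ([280.0, 244.0], 0.64)]
squeegee [([211.0, 315.0], 0.85)]
brush [([392.0, 178.0], 0.77)]
scraper [([451.0, 208.0], 0.62)]
```

```bash
sed -i 's/np.array(p\["rotation"\])/R(p)/g' h.py; cat >> h.py <<'E'
def R(p): return cv2.Rodrigues(np.array(p["rotation"],float))[0]
E
python3 - <<'E'
import cv2
for n in("top","side"):
    i=cv2.imread(f"pics/{n}.png");c=i[80:300,190:490] if n=="top" else i[110:310,180:480]
    cv2.imwrite(f"pics/{n}c.png",cv2.resize(c,None,fx=2.6,fy=2.6,interpolation=cv2.INTER_CUBIC))
E
```

```text
(no output)
```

View pics/topc.png

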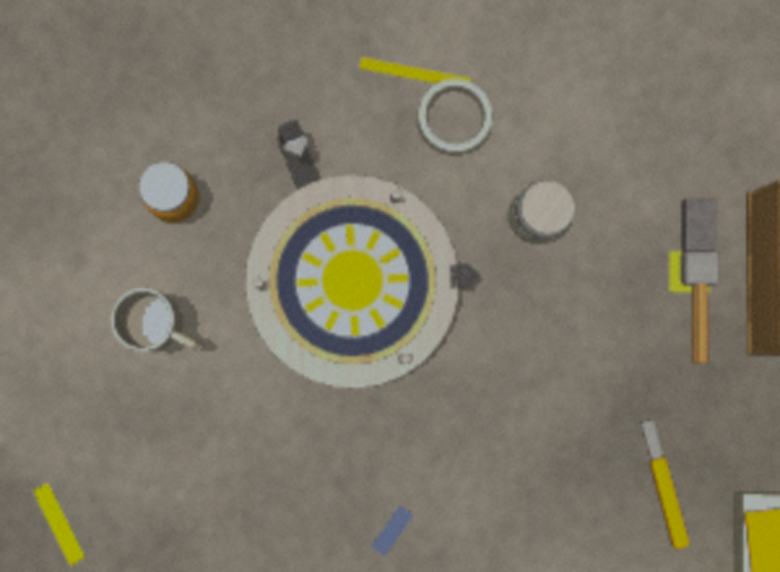

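View pics/sidec.png

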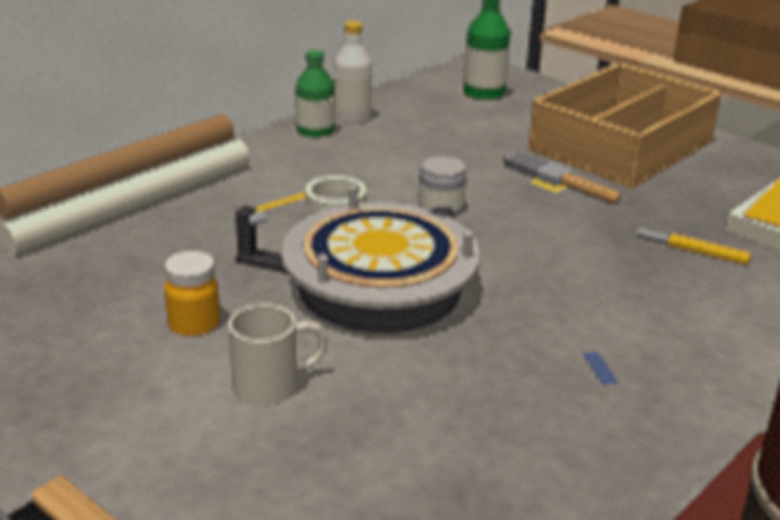

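```bash
python3 - <<'E'
from h import *
ps=[capture(n) for n in("top","side")]
def navy(p,box):
    i=p["img"].astype(int);m=((i[:,:,2]-i[:,:,0]>8)&(i.sum(2)<300)).astype(np.uint8)
    x0,y0,x1,y1=box;mm=np.zeros_like(m);mm[y0:y1,x0:x1]=m[y0:y1,x0:x1]
    c=max(cv2.findContours(mm,cv2.RETR_EXTERNAL,cv2.CHAIN_APPROX_NONE)[0],key=len)
    return cv2.fitEllipse(c),c[:,0]
boxes=[(280,140,375,240),(280,170,380,240)]
for p,b in zip(ps,boxes):
    e,c=navy(p,b);print(e)
    W=np.array([at(p,q,66)[:2] for q in c]);(cx,cy),r=cv2.minEnclosingCircle(W.astype(np.float32))
    A=np.c_[2*W,np.ones(len(W))];s=np.linalg.lstsq(A,(W**2).sum(1),rcond=None)[0];print("circle",s[:2],np.sqrt(s[2]+s[0]**2+s[1]**2))
T=lambda q:(190+q[0]/2.6,80+q[1]/2.6);S=lambda q:(180+q[0]/2.6,110+q[1]/2.6)
p=ps[0]
print("panel tri",tri(ps,[T((353,281)),S((381,243))]))
for a,b in zip([(397,197),(262,284),(405,359)],[(353,192),(323,258),(467,238)]): print("peg",at(p,T(a),94),tri(ps,[T(a),S(b)]))
print("tongue",at(p,T((481,276)),60),"ptr",at(p,T((300,155)),70),tri(ps,[T((300,155)),S((268,213))]))
for n,q,z in [("jar",(164,188),85),("mug",(145,319),85),("ink",(547,210),70),("tape",(455,117),25),("brush",(700,200),10),("scr",(648,425),10)]: print(n,at(p,T(q),z)[:2])
E
```

```text
((325.0451965332031, 187.59149169921875), (55.731842041015625, 56.0776481628418), 90.72529602050781)
circle [2264.10111045 -536.03555886] 237.04677334792805
((326.2265625, 203.73284912109375), (23.624797821044922, 50.284854888916016), 91.72713470458984)
circle [-5842.5966317    701.65850462] 1842.74167932585
panel tri [678.55663482 356.48009208 962.08334129]
peg [2320.62205944 -344.76168248   94.        ] [742.21510649 378.9997799  926.92287383]
peg [1898.32189692 -485.97317055   94.        ] [711.28478058 339.7961203  913.60092713]
peg [2472.72072541 -746.60009784   94.        ] [ 532.17787354  384.80546147 1038.53685383]
tongue [2859.71623503 -597.22015073   60.        ] ptr [1992.43360533 -250.80045281   70.        ] [876.48528924 361.10434846 820.16894449]
jar [1630.228954   -293.23378516]
mug [1616.21533427 -512.21411407]
ink [3179.01899435 -436.25008653]
tape [2635.9918647  -181.65721613]
brush [4895.83124959 -520.77683221]
scr [ 4934.1659641  -1576.58236525]
```

```bash
sed -i '/^def R(p)/d' h.py; cat >> h.py <<'E'
from scipy.spatial.transform import Rotation as Ro
def R(p): return Ro.from_euler("xyz",np.array(p["rotation"],float)).as_matrix()
E
cat > m.py <<'E'
from h import *
ps=[capture(n) for n in("top","side")]
def navy(p,box):
    i=p["img"].astype(int);m=((i[:,:,2]-i[:,:,0]>8)&(i.sum(2)<300)).astype(np.uint8)
    x0,y0,x1,y1=box;mm=np.zeros_like(m);mm[y0:y1,x0:x1]=m[y0:y1,x0:x1]
    c=max(cv2.findContours(mm,cv2.RETR_EXTERNAL,cv2.CHAIN_APPROX_NONE)[0],key=len)
    return cv2.fitEllipse(c),c[:,0]
boxes=[(280,140,375,240),(280,170,380,240)]
for p,b in zip(ps,boxes):
    e,c=navy(p,b)
    W=np.array([at(p,q,66)[:2] for q in c])
    A=np.c_[2*W,np.ones(len(W))];s=np.linalg.lstsq(A,(W**2).sum(1),rcond=None)[0];print("circle",s[:2],np.sqrt(s[2]+s[0]**2+s[1]**2))
    C=s[:2] if p is ps[0] else C
T=lambda q:(190+q[0]/2.6,80+q[1]/2.6);S=lambda q:(180+q[0]/2.6,110+q[1]/2.6)
p=ps[0]
pol=lambda q:(round(float(np.hypot(*(q[:2]-C))),1),round(float(np.degrees(np.arctan2(*(q[:2]-C)[::-1]))),1))
print("panel tri",tri(ps,[T((353,281)),S((381,243))]))
for a,b in zip([(397,197),(262,284),(405,359)],[(353,192),(323,258),(467,238)]): q=at(p,T(a),94);print("peg",q,pol(q),tri(ps,[T(a),S(b)]))
q=at(p,T((481,276)),60);print("tongue",q,pol(q));q=at(p,T((300,155)),70);print("ptr",q,pol(q),tri(ps,[T((300,155)),S((268,213))]))
q=at(p,T((290,130)),76);print("post",q,pol(q))
for n,q,z in [("jar",(164,188),85),("mug",(145,319),85),("ink",(547,210),70),("tape",(455,117),25),("brush",(700,200),10),("scr",(648,425),10)]: print(n,at(p,T(q),z)[:2],pol(at(p,T(q),z)))
print(sense()["clock"])
E
python3 m.py
```

```text
circle [594.62856579 -44.07200587] 84.10337050530721
circle [591.58303995 -42.30344742] 79.05323277876494
panel tri [593.30250844 -46.2771831   62.46775162]
peg [687.23099469 -93.31344938  94.        ] (104.9, -28.0) [689.77851434 -93.79301144  82.14304972]
peg [584.94097284  57.28588237  94.        ] (101.8, 95.5) [586.67870686  58.77372133  86.61661502]
peg [ 504.06223361 -105.15592443   94.        ] (109.2, -146.0) [ 504.42232236 -105.99390061   82.34845676]
tongue [ 602.34743657 -195.39428036   60.        ] (151.5, -87.1)
ptr [737.90295659  18.13903501  70.        ] (156.2, 23.5) [736.49816415  17.50885159  73.92407894]
post [765.66930271  30.27365442  76.        ] (186.5, 23.5)
jar [693.12442164 172.35553092] (237.8, 65.5)
mug [543.03108889 189.06329296] (238.8, 102.5)
ink [ 679.91595443 -269.54405482] (241.1, -69.3)
tape [ 798.08128437 -167.9204426 ] (238.2, -31.3)
brush [ 705.79855569 -471.00999176] (441.2, -75.4)
scr [ 431.27235868 -406.76113644] (397.8, -114.2)
1.8
```

Call:
{"op": "step_arm", "data": {
  "increments": "1 0 0 0 0 0 0.137; 1 0 0 0 0 0 0.137; 1 0.03 -0.024 0 0 0 0; 1 0.038 -0.03 0.005 0 0 0; 1 0.038 -0.03 0.005 0 0 0; 1 0.038 -0.03 0.005 0 0 0; 1 0.038 -0.03 0.005 0 0 0; 1 0.038 -0.03 0.005 0 0 0",
  "force": 40
}}

```text
clock: 2.6
position: [397.1, -450.4, 206.4]
ee_rot: [3.141, -0.0, -0.0]
wrist_force: [0.8, -1.0, 0.3]
width: -0.0
grasp_force: 0.0
```

Call:
{"op": "step_arm", "data": {
  "increments": "1 0.038 -0.03 0.01 0 0 0; 1 0.038 -0.03 0.01 0 0 0; 1 0.038 -0.03 0.01 0 0 0; 1 0.038 -0.03 0.01 0 0 0; 1 0.03 -0.02 0.01 0 0 0; 1 0 0 0 0 0 0; 1 0 0 0 0 0 0"
}}

```text
clock: 3.3
position: [578.2, -311.0, 155.7]
ee_rot: [-3.141, 0.001, 0.002]
wrist_force: [-1.3, -1.1, 0.0]
width: 0.001
grasp_force: 0.0
```

Call:
{"op": "step_arm", "data": {
  "increments": "1 0 0 0.045 0 0 0; 1 0 0 0.045 0 0 0; 1 0 0 0.04 0 0 0; 1 0 0 0.016 0 0 0; 1 0 0 0.004 0 0 0; 1 0 0 0 0 0 0"
}}

```text
clock: 3.9
position: [578.1, -313.0, 7.6]
ee_rot: [3.141, -0.001, -0.001]
wrist_force: [0.1, -0.1, 0.4]
width: -0.0
grasp_force: 0.0
```

Call:
{"op": "step_arm", "data": {
  "increments": "1 0 0 0.006 0 0 0; 1 0 0 0.002 0 0 0; 1 0 0 0 0 0 0"
}}

```text
clock: 4.2
position: [578.8, -312.5, 0.3]
ee_rot: [3.14, -0.002, -0.0]
wrist_force: [-1.4, -0.3, 4.7]
width: -0.003
grasp_force: 2.6
```

Call:
{"op": "step_arm", "data": {
  "increments": "1 0 0 0.003 0 0 0"
}}

```text
clock: 4.3
position: [578.9, -312.6, -0.1]
ee_rot: [3.14, -0.002, -0.001]
wrist_force: [-20.3, 9.3, 53.4]
width: 0.001
grasp_force: 27.1
```

Call:
{"op": "step_arm", "data": {
  "increments": "1 0 0 0 0 0 0; 1 0 0 0 0 0 0"
}}

```text
clock: 4.5
position: [578.9, -312.6, 0.1]
ee_rot: [3.14, -0.002, -0.001]
wrist_force: [-11.5, 5.9, 30.8]
width: -0.001
grasp_force: 15.3
```

Call:
{"op": "step_arm", "data": {
  "increments": "1 0 0 -0.02 0 0 0; 1 0 0 -0.045 0 0 0; 1 0 0 -0.045 0 0 0; 1 0.03 -0.04 -0.04 0 0 0; 1 0.03 -0.04 0 0 0 0; 1 0.03 -0.04 0 0 0 0; 1 0.02 -0.04 0 0 0 0; 1 0.008 -0.015 0 0 0 0"
}}

```text
clock: 5.3
position: [691.6, -138.7, 137.6]
ee_rot: [-3.139, -0.002, 0.006]
wrist_force: [-0.3, 0.3, 0.5]
width: -0.002
grasp_force: 0.0
```

Call:
{"op": "step_arm", "data": {
  "increments": "1 0 0 0.03 0 0 0; 1 0 0 0.025 0 0 0; 1 0 0 0.01 0 0 0; 1 0 0 0 0 0 0"
}}

```text
clock: 5.7
position: [688.3, -146.0, 70.5]
ee_rot: [-3.141, 0.002, -0.001]
wrist_force: [-0.4, 0.2, 0.1]
width: -0.0
grasp_force: 0.0
```

```bash
python3 - <<'E'
from h import *
for n in("top","side"):
    p=capture(n);i=p["img"];c=i[80:300,190:490] if n=="top" else i[110:310,180:480]
    cv2.imwrite(f"pics/{n}2.png",cv2.resize(c[:,:,::-1],None,fx=2.6,fy=2.6,interpolation=cv2.INTER_CUBIC))
s=sense();print(s["clock"],s["position"],s["wrist_force"])
E
```

```text
5.8 [ 689.88669155 -146.15616316   72.99676812] [ 0.66379503 -0.30194716 -0.40377517]
```

View pics/side2.png

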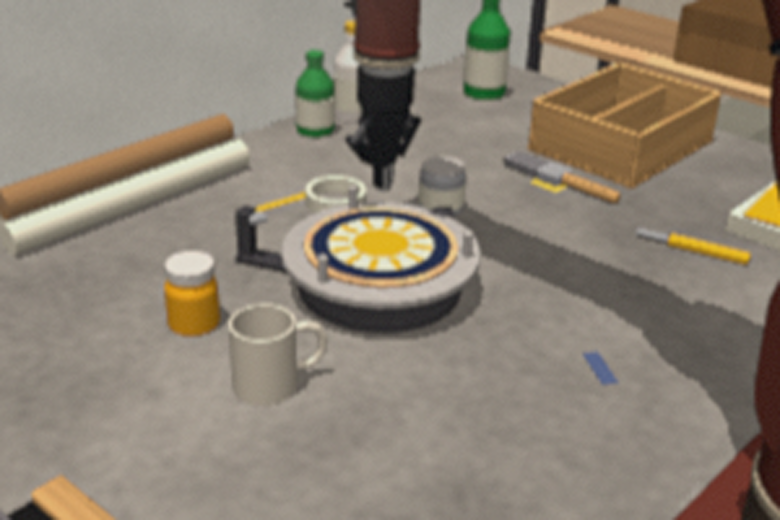

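View pics/top2.png

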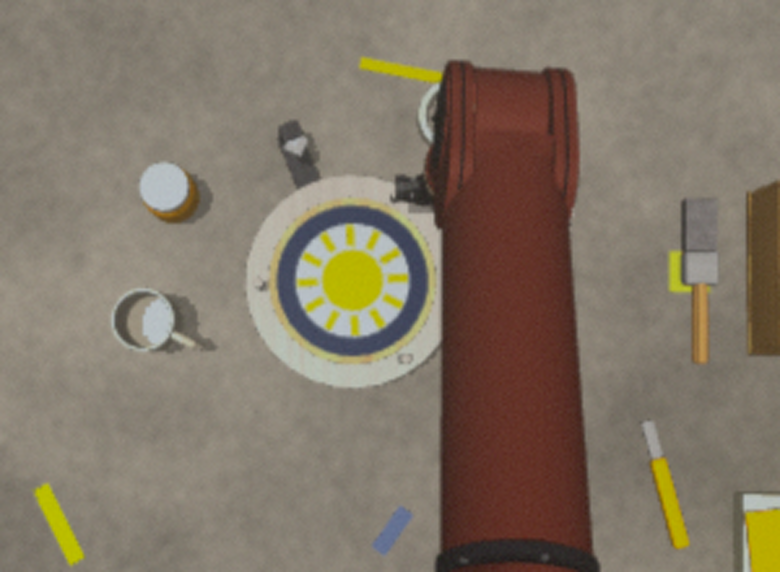

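Call:
{"op": "step_arm", "data": {
  "increments": "1 0.007 -0.012 -0.003 0 0 0; 1 0 -0.02 0 0 0 0; 1 0 -0.026 0 0 0 0; 1 0 -0.028 0 0 0 0; 1 0 -0.028 0 0 0 0; 1 0 -0.006 0 0 0 0; 1 0 0.01 -0.04 0 0 0; 1 0 0 -0.045 0 0 0"
}}

```text
clock: 6.6
position: [695.1, -35.4, 159.2]
ee_rot: [3.141, 0.003, 0.0]
wrist_force: [1.4, -0.8, 0.9]
width: 0.002
grasp_force: 0.0
```

Call:
{"op": "step_arm", "data": {
  "increments": "1 0 0.045 -0.01 0 0 0; 1 0 0.045 0 0 0 0; 1 0 0.045 0 0 0 0; 1 0 0.045 0 0 0 0; 1 0 0.045 0 0 0 0"
}}

```text
clock: 7.1
position: [696.6, -261.3, 170.5]
ee_rot: [3.142, -0.001, 0.001]
wrist_force: [0.7, 0.2, 1.1]
width: 0.001
grasp_force: 0.0
```

```bash
cat > ang.py <<'E'
from h import *
C=np.array([593.5,-44.]);bg=cv2.imread("pics/top.png")[:,:,::-1]
def prof(p,img,z=60):
    th=np.radians(np.arange(-180,180,.5));g=cv2.GaussianBlur(img,(3,3),0).mean(2).astype(np.float32);v=[]
    for r in(132,136,140):
        P=[proj(p,[C[0]+r*np.cos(t),C[1]+r*np.sin(t),z]) for t in th];P=np.array(P,np.float32)
        v.append(cv2.remap(g,P[:,:1].copy(),P[:,1:].copy(),cv2.INTER_LINEAR)[:,0])
    return th,np.mean(v,0)
def angle(p):
    th,v=prof(p,p["img"]);_,b=prof(p,bg)
    m=np.abs(np.angle(np.exp(1j*(th+np.radians(86.5)))))<.35; b=b.copy(); b[m]=np.median(b)
    d=np.clip(b-v-15,0,None)
    k=np.exp(-.5*(np.arange(-40,41)*.5/6)**2);s=np.convolve(np.r_[d[-40:],d,d[:40]],k,"valid")
    i=np.argmax(s);w=np.exp(-.5*(np.angle(np.exp(1j*(th-th[i])))/.17)**2)*d
    t=th[i]+(w*np.angle(np.exp(1j*(th-th[i])))).sum()/max(w.sum(),1e-9)
    return np.degrees(t),s[i],np.degrees(th[d>15])
E
python3 - <<'E'
from ang import *
for k in range(4):
    c=sense()["clock"];p=capture("top");a=angle(p);print(round(c,3),np.round(a[:2],1),a[2][::8])
save(p,"pics/t3.png");print(sense()["position"])
E
```

```text
7.1 [ 84.7 251. ] [82.5 86.5]
7.15 [ 92.  255.2] [89.5 93.5]
7.2 [ 99.5 306. ] [ 96.5 100.5]
7.25 [106.7 285.2] [104. 108.]
[ 696.19474433 -261.35404982  169.77347884]
```

View pics/t3.png

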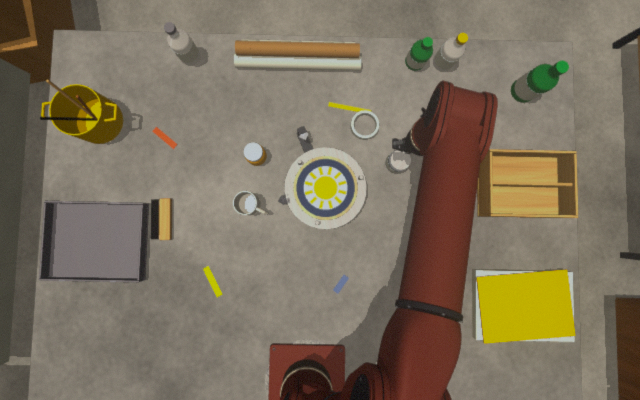

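Call:
{"op": "step_arm", "data": {
  "increments": "1 -0.02 -0.03 0 0 0 0; 1 -0.023 -0.035 0 0 0 0; 1 -0.023 -0.035 0 0 0 0; 1 -0.023 -0.035 0 0 0 0; 1 -0.014 -0.029 0 0 0 0; 1 0 0 0.02 0 0 0; 1 0 0 0.02 0 0 0; 1 0 0 0 0 0 0"
}}

```text
clock: 8.1
position: [591.7, -93.7, 127.7]
ee_rot: [-3.141, 0.003, 0.003]
wrist_force: [0.0, -1.0, -0.9]
width: 0.002
grasp_force: 0.0
```

```bash
python3 - <<'E'
from ang import *
for k in range(40):
    c=sense()["clock"];p=capture("top");a=angle(p)
    if a[1]>150: print(round(c,3),np.round(a[:2],1).tolist(),end="; ")
save(p,"pics/t4.png");print(sense()["position"])
E
```

```text
8.1 [-30.9, 1377.3]; 8.15 [-30.9, 1393.0]; 8.2 [-30.5, 1378.1]; 8.25 [-30.5, 1365.4]; 8.3 [-30.6, 1379.8]; 8.35 [-30.6, 1405.8]; 8.4 [-31.4, 1395.1]; 8.45 [-31.5, 1382.8]; 8.5 [-31.5, 1379.5]; 8.55 [-31.5, 1405.6]; 8.6 [-31.5, 1404.4]; 8.65 [-31.5, 1392.4]; 8.7 [-31.1, 1388.6]; 8.75 [-31.5, 1396.0]; 8.8 [-31.5, 1396.5]; 8.85 [-31.1, 1399.7]; 8.9 [-31.5, 1403.6]; 8.95 [-31.5, 1390.7]; 9.0 [-31.1, 1393.9]; 9.05 [-29.3, 1422.0]; 9.1 [-29.5, 1408.2]; 9.15 [-31.2, 1395.2]; 9.2 [-31.4, 1395.9]; 9.25 [-31.5, 1394.3]; 9.3 [-31.0, 1408.5]; 9.35 [-31.5, 1402.4]; 9.4 [-31.5, 1403.5]; 9.45 [-31.5, 1381.2]; 9.5 [-31.1, 1381.1]; 9.55 [-31.5, 1404.1]; 9.6 [-31.1, 1409.5]; 9.65 [-31.5, 1397.4]; 9.7 [-31.1, 1392.5]; 9.75 [-31.5, 1379.3]; 9.8 [-31.5, 1379.2]; 9.85 [-31.5, 1405.7]; 9.9 [-31.1, 1402.3]; 9.95 [-31.5, 1399.9]; 10.0 [-31.5, 1389.5]; 10.05 [-31.5, 1388.1]; [593.28528515 -96.60747439 129.57592588]
```

View pics/t4.png

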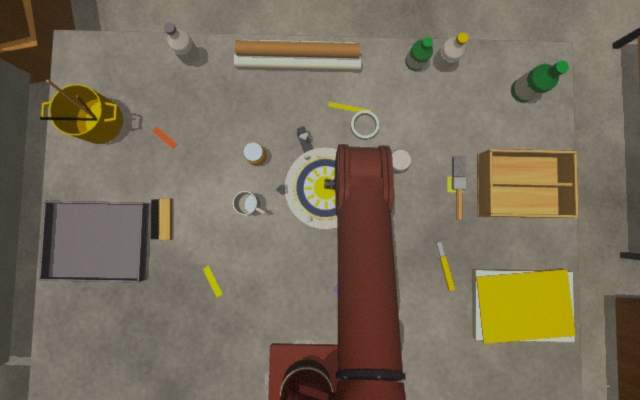

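Call:
{"op": "step_arm", "data": {
  "increments": "1 0 0 0.02 0 0 0; 1 0 0 0.02 0 0 0; 1 0 0 0.015 0 0 0; 1 0 0 0 0 0 0"
}}

```text
clock: 10.5
position: [591.8, -96.5, 72.3]
ee_rot: [-3.141, 0.004, -0.0]
wrist_force: [0.9, 0.4, 0.0]
width: 0.003
grasp_force: 0.0
```

```bash
cat >> ang.py <<'E'
def angle2(p,lo=40,hi=165):
    th,v=prof(p,p["img"]);_,b=prof(p,bg);t=np.degrees(th)
    d=np.clip(b-v-12,0,None)*((t>lo)&(t<hi))
    i=np.argmax(np.convolve(d,np.ones(25),"same"));w=d*(np.abs(t-t[i])<11)
    return (w*t).sum()/max(w.sum(),1e-9),w.sum()
E
python3 - <<'E'
from ang import *
P=[]
for k in range(24):
    s=sense();P.append(s["position"]);p=capture("top");a=angle2(p)
    print(round(s["clock"],3),np.round(a,1).tolist(),end="; ")
print(np.mean(P,0),np.std(P,0))
E
```

```text
10.5 [137.6, 465.0]; 10.55 [142.7, 504.7]; 10.6 [147.2, 438.6]; 10.65 [152.1, 396.7]; 10.7 [157.0, 365.1]; 10.75 [161.0, 334.9]; 10.8 [163.2, 112.5]; 10.85 [0.0, 0.0]; 10.9 [0.0, 0.0]; 10.95 [0.0, 0.0]; 11.0 [0.0, 0.0]; 11.05 [0.0, 0.0]; 11.1 [0.0, 0.0]; 11.15 [0.0, 0.0]; 11.2 [0.0, 0.0]; 11.25 [0.0, 0.0]; 11.3 [0.0, 0.0]; 11.35 [0.0, 0.0]; 11.4 [0.0, 0.0]; 11.45 [0.0, 0.0]; 11.5 [0.0, 0.0]; 11.55 [0.0, 0.0]; 11.6 [0.0, 0.0]; 11.65 [0.0, 0.0]; [593.38125021 -96.62149919  74.74318465] [0.4573135  0.05317109 0.6844409 ]
```

Call:
{"op": "step_arm", "data": {
  "increments": "1 0 0 0.003 0 0 0; 1 0 0 0.003 0 0 0; 1 0 0 0 0 0 0; 1 0 0 0 0 0 0"
}}

```text
clock: 12.1
position: [593.2, -96.6, 68.3]
ee_rot: [-3.141, 0.0, -0.0]
wrist_force: [0.1, -0.3, 0.8]
width: -0.001
grasp_force: 0.0
```

```bash
cat > pred.py <<'E'
from scipy.optimize import least_squares
from scipy.integrate import solve_ivp
import numpy as np
D=[(7.1,84.7),(7.15,92),(7.2,99.5),(7.25,106.7),(10.5,497.6),(10.55,502.7),(10.6,507.2),(10.65,512.1),(10.7,517),(10.75,521.3)]
def run(q,ts,b=.05):
    th,w,a=q;t=np.asarray(ts)-7.1;K=a/b
    return np.degrees(th)+np.degrees((w+K)*(1-np.exp(-b*t))/b-K*t), (w+K)*np.exp(-b*t)-K
def fit(D,b=.05):
    D=np.array(D);return least_squares(lambda q:run(q,D[:,0],b)[0]-D[:,1],[1.48,2.56,.13])
def cross(q,A,b=.05):
    t=np.arange(10,18,.002);th,w=run(q,t,b);i=np.argmin(abs(th-A));return t[i],w[i]
E
python3 - <<'E'
from h import *;from pred import *
for b in(.03,.05,.07):
    f=fit(D,b);print(b,f.x,np.round(f.fun,1),cross(f.x,743.5,b))
s=sense();print(s["clock"],s["position"])
P=[]
for k in range(3): p=capture("side");P.append(sense()["position"][2])
save(p,"pics/s5.png");print(P,sense()["clock"],run(f.x,[sense()["clock"]-.05],b))
i=p["img"][160:240,250:400];cv2.imwrite("pics/s5c.png",cv2.resize(i[:,:,::-1],None,fx=5,fy=5,interpolation=cv2.INTER_CUBIC))
E
```

```text
0.03 [1.47908628 2.57064597 0.19700836] [ 0.   0.1 -0.1 -0.   0.1 -0.1  0.1 -0.  -0.2  0.1] (np.float64(13.838000000001282), np.float64(0.8982889498735052))
0.05 [1.47847999 2.5795909  0.15679332] [ 0.   0.1 -0.1 -0.   0.1 -0.2  0.1 -0.  -0.2  0.2] (np.float64(13.768000000001258), np.float64(0.9591646834878786))
0.07 [1.47787353 2.58856093 0.11654686] [-0.   0.1 -0.1  0.   0.1 -0.2  0.1 -0.  -0.2  0.2] (np.float64(13.706000000001238), np.float64(1.0137297109690129))
12.1 [593.16018025 -96.56329372  68.33205591]
[np.float64(68.52499614724015), np.float64(68.57933085261087), np.float64(68.63681054664049)] 12.25 (array([643.41905192]), array([1.31153841]))
```

View pics/s5c.png

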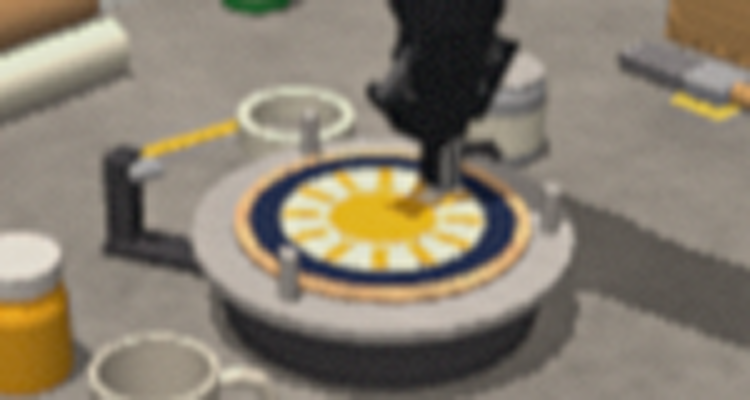

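```bash
python3 - <<'E'
from h import *;from pred import *
p=capture("side");i=p["img"][160:240,250:400]
print(sense()["clock"])
for q in[(310,113),(552,187),(289,248)]:
    P=at(p,(250+(q[0]+.5)/5,160+(q[1]+.5)/5),92);d=P[:2]-[593.5,-44];print(np.hypot(*d),np.degrees(np.arctan2(d[1],d[0])))
# check same method on the first frame, tongue -86.5
for q in[(353,192),(323,258),(467,238)]:
    P=at(p,(180+q[0]/2.6,110+q[1]/2.6),92);d=P[:2]-[593.5,-44];print(np.hypot(*d),np.degrees(np.arctan2(d[1],d[0])))
for b in(.03,.05,.07): print(run(fit(D,b).x,[12.2],b))
E
```

```text
12.3
103.4019672804738 -18.36077846424943
109.98431201827887 -140.12563016441464
106.20297430494344 101.83587502953698
90.5537221088699 -23.080149400459067
110.63193455548794 96.25375058865696
110.15196016489513 -154.1997564981959
(array([641.67944437]), array([1.27429334]))
(array([642.55292856]), array([1.29313574]))
(array([643.41905192]), array([1.31153841]))
```

```bash
python3 - <<'E'
from ang import *
p=capture("top");save(p,"pics/bg2.png");print(sense()["clock"],sense()["position"])
E
```

```text
12.35 [593.35307679 -96.59110072  68.66227863]
```

Call:
{"op": "step_arm", "data": {
  "increments": "1 0 0 0 0 0 0; 1 0 0 0 0 0 0; 1 0 0 0 0 0 0; 1 0 0 0 0 0 0; 1 0 0 0 0 0 0; 1 0 0 0 0 0 0; 1 0 0 0 0 0 0"
}}

```text
clock: 13.05
position: [593.3, -96.6, 68.6]
ee_rot: [-3.142, -0.0, -0.0]
wrist_force: [0.4, -0.2, -0.4]
width: 0.001
grasp_force: 0.0
```

```bash
python3 - <<'E'
import ang;from ang import *;from pred import *
ang.bg=cv2.imread("pics/bg2.png")[:,:,::-1]
N=[]
for k in range(4):
    s=sense();p=capture("top");th,v=prof(p,p["img"]);_,b=prof(p,ang.bg);t=np.degrees(th);d=b-v
    m=(t>-45)&(t<25);a=angle2(p,-40,25);N.append((s["clock"],a[0]+720))
    print(round(s["clock"],3),np.round(a,1),s["position"].round(2))
print(d[m][::3].round().astype(int))
save(p,"pics/t6.png")
for b in(.03,.05,.07):
    print(run(fit(D,b).x,[n[0] for n in N],b)[0].round(1));f=fit(D+N,b);print(b,f.fun[-4:].round(1),cross(f.x,743.5,b))
E
```

```text
13.05 [-20.9 826.4] [593.31 -96.62  68.57]
13.1 [-17.7 817.5] [593.27 -96.65  68.58]
13.15 [-14.6 830.9] [593.3  -96.62  68.57]
13.2 [-11.3 889.2] [593.23 -96.59  68.51]
[ 0  0  0  0  0 -2 -3 -1 -1  0  0  0 -1  0  1  3  8 15 27 40 47 51 54 55
 53 46 30 10  1  0  0  0  0  0  0  1  0 -1 -1  0  0  1  0  0  1  0 -1]
[698.9 702.  705.  708. ]
0.03 [ 0.2  0.1  0.  -0.2] (np.float64(13.826000000001278), np.float64(0.9057168017948225))
[701.  704.2 707.3 710.4]
0.05 [ 0.1  0.1  0.  -0.2] (np.float64(13.814000000001274), np.float64(0.9297225772791582))
[703.1 706.3 709.5 712.7]
0.07 [ 0.1  0.   0.1 -0.1] (np.float64(13.80200000000127), np.float64(0.9525143748397886))
```

```bash
python3 - <<'E'
import ang;from ang import *
ang.bg=cv2.imread("pics/bg2.png")[:,:,::-1]
p=capture("top");print(angle2(p,-40,25),sense()["clock"],sense()["position"])
E
```

```text
(np.float64(-8.314167183745203), np.float32(850.8606)) 13.3 [593.28421079 -96.59830901  68.5577979 ]
```

Call:
{"op": "step_arm", "data": {
  "increments": "1 0 0 0 0 0 0; 1 0 0 0 0 0 0; 1 0 0 0 0 0 0; 1 0 0 0 0 0 0; 1 0 0 0.0044 0 0 0; 1 0 0 0 0 0 0; 1 0 0 0 0 0 0; 1 0 0 0 0 0 0"
}}

```text
clock: 14.1
position: [595.3, -96.7, 66.1]
ee_rot: [3.141, -0.004, -0.0]
wrist_force: [0.8, -0.4, 11.9]
width: 0.0
grasp_force: 5.8
```

Call:
{"op": "step_arm", "data": {
  "increments": "1 0 0 0 0 0 0; 1 0 0 0 0 0 0"
}}

```text
clock: 14.3
position: [595.4, -96.7, 66.2]
ee_rot: [3.141, -0.005, -0.0]
wrist_force: [1.2, 0.4, 12.1]
width: -0.001
grasp_force: 5.8
```

Call:
{"op": "step_arm", "data": {
  "increments": "1 0 0 -0.01 0 0 0; 1 0 0 -0.03 0 0 0; 1 0 0 -0.04 0 0 0; 1 0 0 -0.04 0 0 0; 1 0 0.04 0 0 0 0; 1 0 0.045 0 0 0 0; 1 0 0.045 0 0 0 0; 1 0 0.04 0 0 0 0"
}}

```text
clock: 15.1
position: [592.6, -269.0, 184.3]
ee_rot: [3.141, 0.0, -0.001]
wrist_force: [0.4, -0.1, -1.0]
width: 0.001
grasp_force: 0.0
```

```bash
python3 - <<'E'
from ang import *
A=[]
for k in range(2):
    p=capture("top");c=p["img"][110:240,270:400]
    A.append(p["img"].copy())
print(np.abs(A[0].astype(int)-A[1]).max(),sense()["clock"],sense()["position"])
cv2.imwrite("pics/t7.png",cv2.resize(c[:,:,::-1],None,fx=4.5,fy=4.5,interpolation=cv2.INTER_CUBIC))
E
```

```text
152 15.2 [ 590.89954383 -274.46403103  183.67945739]
```

View pics/t7.png

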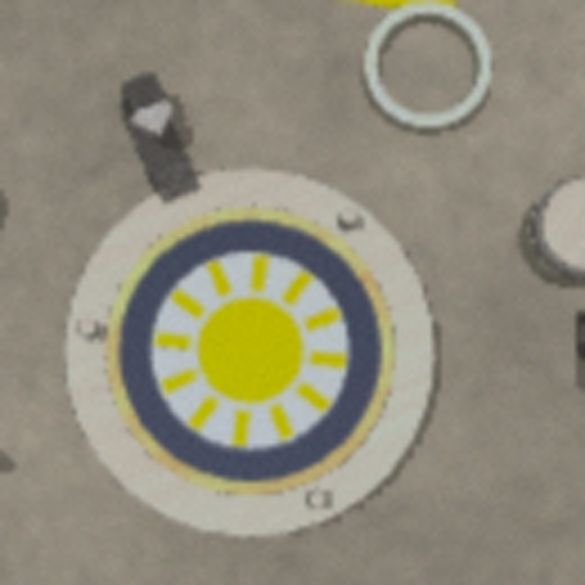

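The top view shows the tongue (about 180,180 in the crop) lined up under the pointer nose (155,125), and the arm clear. I'll check the peg angles and that the wheel is still before handing in.

```bash
python3 - <<'E'
from h import *
A=[capture("top") for _ in range(2)];p=A[1]
print(np.abs(A[0]["img"][150:230,285:366].astype(int)-A[1]["img"][150:230,285:366]).mean(),sense()["wrist_force"])
def a(l):
    o=[]
    for q,k in l:
        d=at(p,q,94)[:2]-[593.5,-44];o.append((np.degrees(np.arctan2(d[1],d[0]))+k+180)%360-180)
    return np.round(o,1)
f=lambda x,y:(270+x/4.5,110+y/4.5);g=lambda x,y:(190+x/2.6,80+y/2.6)
print("now",a([(f(350,218),60),(f(92,330),-60),(f(319,499),180)]))
print("start",a([(g(397,197),-60),(g(262,284),180),(g(405,359),60)]))
E
```

```text
1.778755144032922 [0.10157891 0.56067659 0.82869522]
now [23.2 25.1 25.7]
start [-87.7 -85.2 -85.6]
```

```bash
python3 -c "
from plant import close_job
print(close_job())"
```

```text
the job is handed in; nothing more can be done
None
```

I knocked the turntable to about 2.5 rad/s, let it coast untouched, and braked it once on the panel at about 0.9 rad/s. It came to rest with the tongue within about 1–2° of the pointer by my camera measurements; I rested the finger for about half a second, lifted clear and handed the job in (no verdict was shown).

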